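Isolate a power box and refit its push-to-turn pointer knob

ROBOT

A 7-joint arm with a two-finger parallel gripper is mounted at the origin on the work surface. World frame = base frame: x ahead of the robot, y to its left, z up, the work surface at z = 0. Lengths are in m, angles in degrees, forces in N, time in s.
With the tool pointing down it reaches from about 0.425 to 0.925 m from the base axis. Payload 6.8 kg.
Tool frame: the origin (TCP) lies between the finger pads; the fingertips stand 17 mm ahead of it and the grasp point (between the pads) lies 2 mm behind it (ctrl.tip_reach is the distance from the TCP to the fingertips, in m); z points along the fingers, y is the line along which they close (so a half turn about z gives the same grasp; the last joint's range is limited). The gripper opens to 85 mm and grips with 20 to 120 N. Pads are 22 mm wide; open, the fingers measure 114 mm over their backs; the gripper's body (76 mm by 85 mm) begins 54 mm behind the grasp point. The pads swing forward as they close: fully open they stand 13 mm farther back than shut.
Start: joints at [58.837, 27.33, 1.283, 89.118, -0.659, 63.558, -4.761], TCP at [0.285, -0.612, 0.224] pointing down, gripper open.
Joint ranges: [-169.35, 169.35], [-19.33, 120.38], [-80.79, 83.38], [13.8, 139.57], [-78.32, 258.32], [9.67, 109.79], [-169.56, 169.56]. Speed limits (degrees/s): [136.94, 136.94, 180, 180, 180, 180, 180].

INTERFACE

Orientations are given as a 3x3 rotation matrix whose columns are the frame's x, y, z axes.
In Python, from rig import readout, viewer, order, ctrl gives the robot as it stands.
- The arm moves only by the shell command python3 -m handwheel 'ROWS'. ROWS is JSON, a list of rows, each a list of 7 numbers: the turn, a rotation vector about the tool's x, y, z in degrees, then the shift along the tool's x, y, z in cm, then the closure, from 0 (fully open) to 1 (shut). In form: [[rx, ry, rz, x, y, z, jaw], ...]. A call has 1 to 12 rows; each row is the pose to reach, as a shift and turn from the pose commanded when the call began, along the tool's axes at that moment; what a row does not reach only later rows make up. A row lasts 1/10 s, in which the tool goes at most 50 mm and 8.59 degrees, less where a joint would pass 70% of its speed; a pose out of reach is approached as far as the arm can. A call with a gripper value outside its range is refused whole. The fingers move at their own pace and stop on an object; the grip force is fixed at half the most. Time passes only in rows, so rows that repeat a pose let the fingers close. It gives the time, the measured TCP pose, the force, the opening and the grip force at its end, in the units of the state.
- readout.state(): the state, without advancing time (a new reading comes with each control period).
- viewer.snapshot(name): name is "scene" or "top" or "wrist"; returns (picture, depth): 480x640x3 uint8, red, green, blue; 480x640 float32, m along the optical axis (not along the pixel's ray), 0 where there is no reading.
- viewer.calibration(name): a dict with "K" (3x3 intrinsics, pixels), "T" (4x4, takes a point from camera to world coordinates). Camera axes: x right, y down, z forward; pixel columns grow to the right and rows downward; lengths in m; the calibration is good to about 2 mm. The wrist camera is an equidistant fisheye: a pixel r from the principal point sees the ray r / f radians off the axis. A picture is of the moment at which its call begins: read the wrist's pose just before it. calibration takes no time and is no camera call; for the wrist camera it gives the pose at the moment of the call.
- order.close_job(): hands the job in; it is judged then, once.
The state is a dict: "time": time; "joint_positions": joint angles; "joint_vel": joint speeds; "joint_efforts": joint torques, N m; "tcp_pos": TCP position; "eef_rot": TCP orientation; "force": force on the tool from outside, world axes, zero at the start; "torque": the same for the moment, N m; "opening": opening from 0.0 (shut) to 1.0 (fully open); "grip_force": force on a finger pad.
Only numpy, scipy, OpenCV 4.12 (cv2) and the standard library are available. Lean on these libraries where they do the work, as an engineer would, in place of code of your own. Each camera call takes 0.05 s, during which the arm holds its last target. There are 200 camera calls.

TASK

First switch the power box off: turn its isolator knob clockwise, past the click, to its stop, and leave it off. Then fit the loose pointer knob on the box's bare D-shaped spindle, flat to flat and fully home on its collar, and push it in so that the spindle sinks into the box against its spring; finish while still holding the knob pressed in with the gripper, without letting go. Leave the other things on the mat where they are.

Things in the scene. Friction and masses are not known exactly. Their poses are not given: they have to be found in the camera images.
- box: Black power box lying on its back on the blue mat, fixed, 170 (x) x 250 (y) x 70 mm high. Origin: centre of its underside, on the mat (mat top 3 mm above the bench). On its upper face stand the isolator and the bare spindle, 140 mm apart, 70 mm either side of the centre along its y; which stands at which end changes.
- isolator_grip (a point): Point on the isolator's axis at gripping height: black knob on the box with a round 44 mm flange 8 mm thick, above it a straight bar grip 42 mm long, 14 mm thick, along this point's x (white stripe on its -x half). Bar top 7 mm above this point, flange top 23 mm and box top 37 mm below it. z up. Turns with the knob.
- isolator (a joint): Isolator's turn in rad, growing clockwise seen from above: 0 = on (as it starts), 1.2 = off, at the stop. A spring pulls it to the nearer end, so it must be carried past the middle (0.6), whereupon it clicks over to 1.2 and stays; peak torque about 0.1 N m.
- spindle_seat (a point): Seat of the bare upright spindle: on its axis, on top of its dark collar (22 mm diameter), 16 mm above the box. From here an aluminium D-shaft rises 13 mm: 14 mm diameter, one flat 3.5 mm from the axis on this point's +x side, last 3 mm tapered by 2 mm. A tongue on the collar points along +x, 22 mm from the axis. z up. The spindle turns only stiffly (0.15 N m).
- press (a joint): How far the spindle is pushed into the box, in m: 0 = out (as it starts), 0.008 = bottom stop. Spring: 4 N to start it moving, rising to about 9.6 N at the stop. It springs back when let go.
- knob: Loose pointer knob, black plastic, about 70 g, standing upright on the mat, 46 mm high. Origin: centre of its underside. Ribbed skirt 44 mm in diameter; a small nose sticks out of it on the +x side, to 31 mm from the axis, 8 to 16 mm high. Skirt and the disc on it end at 20 mm height; a bar grip stands above. Fully home its origin is at the spindle seat.
- knob_grip (a point): Point on the knob's axis 40 mm above its underside. The straight bar grip runs along x, 42 mm long, 13 mm thick, from 20 to 46 mm height; a white line on top marks its +x half. The bore below opens downwards, 16 mm deep, 16 mm diameter, with a flat 4.5 mm from the axis on the +x (nose) side: it goes on with the nose over the spindle's tongue, at most about 0.2 rad off.
- round_knob: Bystander: a plain round knob without bar or nose, 36 mm in diameter, 22 mm high, standing on the mat. Origin: centre of its underside.
- battery: Bystander: black battery pack with a pale label, 150 x 70 x 90 mm, 0.8 kg. Origin: centre of its underside.
- driver: Bystander: screwdriver lying on the mat, 200 mm long along its x, handle 26 mm thick in grey. Origin: under its middle.
- tray: Bystander: open grey parts tray, 80 x 110 x 25 mm. Origin: centre of its underside.

How it is judged (in metres and radians):
On the way, in this order (a step that is already met when the one before it is completed fails the run):
1. the isolator is turned past its click to off (value of joint isolator above 1 rad), for 0.2 s.
2. the pointer knob is fully home on the spindle (z of knob in the frame of spindle_seat between -0.003 and 0.0025 m and horizontal distance between knob and spindle_seat below 0.003 m and angle between the x axis of knob and the x axis of spindle_seat, either way round below 0.35 rad and angle between knob's own z axis and vertical below 0.12 rad), for 0.2 s.
At the end, for the whole second after the job is handed in: Isolator off (over 1.0 rad); knob home on the D-shaft: underside within 2.5 mm of the seat, 3 mm of the axis, upright (0.12 rad), pointer within 0.35 rad of the flat; spindle pushed in over 3 mm and fingers bearing on the knob with over 3 N, all through the last second (all of step 2 and value of joint isolator above 1 rad and value of joint press above 0.003 m and contact force between the fingers and knob above 3 N); the arm keeps its last pose, push and grip.
It fails at once if the round knob is moved from its place (more than 20 mm) (distance of round_knob from where it was at the start of the episode above 0.02 m).
It fails at once if the battery is moved from its place (more than 20 mm) (distance of battery from where it was at the start of the episode above 0.02 m).
It fails at once if the driver is moved from its place (more than 20 mm) (distance of driver from where it was at the start of the episode above 0.02 m).
It fails at once if the tray is moved from its place (more than 20 mm) (distance of tray from where it was at the start of the episode above 0.02 m).
It also fails if it takes over 54 s, if anything falls off the work surface, if the arm or the gripper's body presses on something with over 40 N, if the wrist force passes 120 N, or if a joint passes its speed limit or range.

## Working session

There is one attempt and no reset: what is moved stays moved. The work goes in short steps, Python scripts to look and compute and a shell command to move; the robot and the scene stay as the last step left them, time stands still between calls to the robot, and variables do not carry over. Pictures are saved under pics/ and viewed, at most 10 in all, crops included, and the job is handed in when it is done.

```bash
mkdir -p pics; ls
python3 - <<'E'
from rig import readout, viewer
import cv2, numpy as np
s=readout.state(); print(s)
for n in ("scene","top"):
    p,d=viewer.snapshot(n); c=viewer.calibration(n)
    cv2.imwrite(f"pics/{n}0.png",p[:,:,::-1]); np.savez(f"{n}0.npz",p=p,d=d,K=c["K"],T=c["T"]); print(n,c)
E
```

```text
pics
{'time': 0.0, 'joint_positions': array([58.8362082 , 27.37726476,  1.28078001, 89.17675105, -0.65901238,
       63.55518361, -4.7592109 ]), 'joint_vel': array([-0.05944551, -0.06196645, -0.03419587,  0.05356636,  0.00384041,
        0.03078935,  0.03373559]), 'joint_efforts': array([-6.62980165e-04, -5.96442819e+01,  1.60747491e+00, -2.81198323e+01,
        1.24023895e-02,  9.42570943e-03, -8.78473060e-06]), 'tcp_pos': array([ 0.28468514, -0.61139284,  0.22322028]), 'eef_rot': array([[ 9.06509205e-01,  4.22185149e-01, -8.72340629e-04],
       [ 4.22186028e-01, -9.06507893e-01,  1.54872098e-03],
       [-1.36936671e-04, -1.77221985e-03, -9.99998420e-01]]), 'force': array([-0.26881307,  0.10988312, -0.56159302]), 'torque': array([-0.00903017, -0.05737154,  0.00326688]), 'grip_force': 0.0, 'opening': 0.9968854038141919}
scene {'K': array([[444.64163496,   0.        , 319.27862235],
       [  0.        , 444.64163496, 235.77457968],
       [  0.        ,   0.        ,   1.        ]]), 'T': array([[-0.11050703,  0.66518349, -0.73845726,  1.32749392],
       [ 0.99375145,  0.06221956, -0.09266493,  0.13861645],
       [-0.01569269, -0.7440831 , -0.66790275,  0.75857025],
       [ 0.        ,  0.        ,  0.        ,  1.        ]])}
top {'K': array([[484.74972243,   0.        , 318.60618933],
       [  0.        , 484.74972243, 246.09891853],
       [  0.        ,   0.        ,   1.        ]]), 'T': array([[ 2.09056315e-02, -9.81962594e-01,  1.87915989e-01,
         4.60075349e-01],
       [-9.99781323e-01, -2.06290214e-02,  3.42776892e-03,
         5.30956356e-02],
       [ 5.10582099e-04, -1.87946556e-01, -9.82179124e-01,
         9.27126840e-01],
       [ 0.00000000e+00,  0.00000000e+00,  0.00000000e+00,
         1.00000000e+00]])}
```

View pics/top0.png

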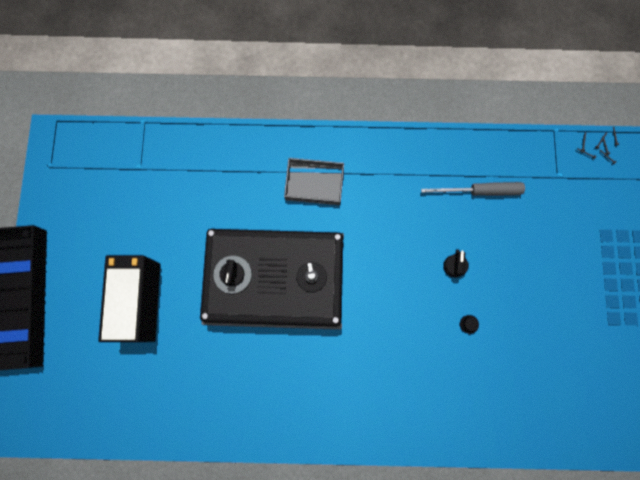

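View pics/scene0.png

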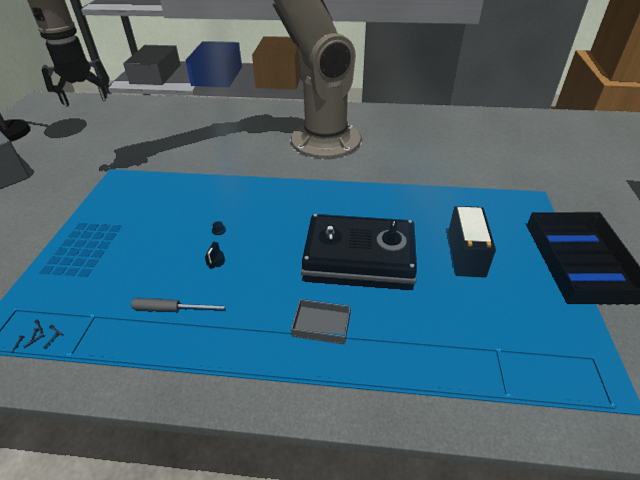

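The top view shows the isolator at about (232,274), the spindle at (311,275), the pointer knob at (457,264) and the round knob at (469,324). I'll cast rays for these and zoom in.

```bash
cat > h.py <<'E'
import numpy as np
def ray(K,T,u,v,z,fish=False):
    x=(u-K[0,2])/K[0,0]; y=(v-K[1,2])/K[1,1]
    if fish:
        r=np.hypot(x,y); d=np.array([x/r*np.sin(r),y/r*np.sin(r),np.cos(r)]) if r>1e-9 else np.array([0,0,1.])
    else: d=np.array([x,y,1.])
    d=T[:3,:3]@d; o=T[:3,3]
    return o+d*(z-o[2])/d[2]
E
python3 - <<'E'
import numpy as np,cv2
from h import ray
a=np.load("top0.npz")
K,T=a["K"],a["T"]
for n,u,v,z in [("iso",232,274,.08),("spin",311,275,.10),("knob",457,264,.03),("round",469,324,.025)]+[("scr",*q,.073) for q in [(211,233),(338,237),(336,320),(206,316)]]:
    print(n,ray(K,T,u,v,z).round(4))
p=a["p"][:,:,::-1]
A=cv2.resize(p[225:335,195:350],None,fx=5,fy=5,interpolation=cv2.INTER_CUBIC)
B=cv2.resize(p[240:340,430:500],None,fx=5,fy=5,interpolation=cv2.INTER_CUBIC)
cv2.imwrite("pics/crop0.png",cv2.convertScaleAbs(cv2.resize(A,None,fx=.5,fy=.5),alpha=2))
o=np.zeros((550,800,3),np.uint8)
o=np.zeros((400,800,3),np.uint8);A=cv2.resize(A,(550,390));B=cv2.resize(B,(245,350));o[:390,:550]=A;o[:350,553:798]=B
cv2.imwrite("pics/crop0.png",cv2.convertScaleAbs(o,alpha=1.8))
E
```

```text
iso [0.569  0.2074 0.08  ]
spin [0.5675 0.068  0.1   ]
knob [ 0.6031 -0.2034  0.03  ]
round [ 0.4927 -0.2232  0.025 ]
scr [0.6435 0.2506 0.073 ]
scr [0.6409 0.0215 0.073 ]
scr [0.493 0.023 0.073]
scr [0.4952 0.25   0.073 ]
```

View pics/crop0.png

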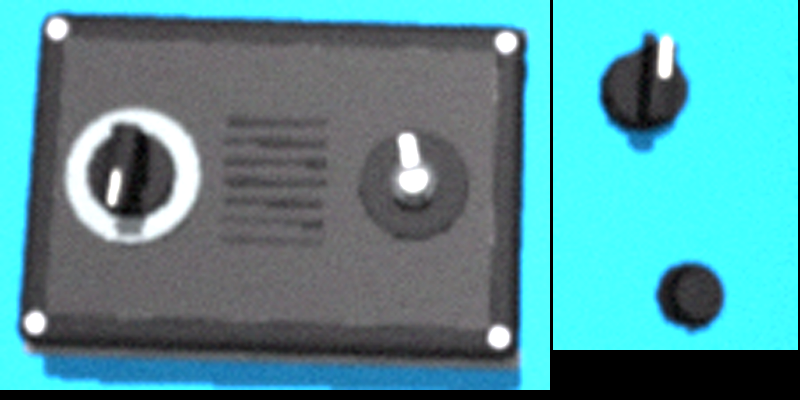

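The isolator's stripe lies on its robot side, so its x-axis points roughly along world +x at about -13°. The tongue is at about +9° and the knob pointer at about -8°. I'll move above the isolator with the tool at yaw ≈167°, which leaves room for the clockwise turn.

```bash
python3 -m handwheel '[[0,0,-142,60.3,-62.4,-2,0],[0,0,-142,60.3,-62.4,-2,0],[0,0,-142,60.3,-62.4,-2,0],[0,0,-142,60.3,-62.4,-2,0],[0,0,-142,60.3,-62.4,-2,0],[0,0,-142,60.3,-62.4,-2,0],[0,0,-142,60.3,-62.4,-2,0],[0,0,-142,60.3,-62.4,-2,0],[0,0,-142,60.3,-62.4,-2,0],[0,0,-142,60.3,-62.4,-2,0],[0,0,-142,60.3,-62.4,-2,0],[0,0,-142,60.3,-62.4,-2,0]]'
cat >> h.py <<'E'
def plan(s,x,y,z,yaw,R=None):
    "shift (cm, tool axes) and rotvec (deg) from the pose s to tool-down at x,y,z with tool x at yaw"
    from scipy.spatial.transform import Rotation as Ro
    c,q=np.cos(np.radians(yaw)),np.sin(np.radians(yaw))
    G=np.array([[c,q,0],[q,-c,0],[0,0,-1.]]); R0=s["eef_rot"]
    print("shift",(R0.T@(np.array([x,y,z])-s["tcp_pos"])*100).round(2),"rot",Ro.from_matrix(R0.T@G).as_rotvec(degrees=True).round(2))
E
python3 - <<'E'
from rig import readout
from h import plan
s=readout.state(); print(s["tcp_pos"],s["joint_positions"].round(1)); plan(s,.568,.207,.24,167)
E
```

```text
time: 1.3
tcp_pos: [0.4807, -0.0432, 0.238]
eef_rot: [[-0.622, 0.783, 0.0], [0.783, 0.622, -0.0], [-0.0, -0.0, -1.0]]
force: [1.2, -0.6, 0.5]
opening: 0.998
grip_force: 0.0
[ 0.48074581 -0.04315455  0.23804908] [ 28.3  11.1 -34.2 111.9   7.3  59.   29.2]
shift [14.17 22.39 -0.21] rot [-2.000e-02  1.000e-02 -3.856e+01]
```

```bash
python3 -m handwheel '[[0,0,-38.5,14.2,22.4,0,0],[0,0,-38.5,14.2,22.4,0,0],[0,0,-38.5,14.2,22.4,0,0],[0,0,-38.5,14.2,22.4,0,0],[0,0,-38.5,14.2,22.4,0,0],[0,0,-38.5,14.2,22.4,0,0],[0,0,-38.5,14.2,22.4,0,0],[0,0,-38.5,14.2,22.4,0,0],[0,0,-38.5,14.2,22.4,0,0]]'
python3 - <<'E'
from rig import readout,viewer
import cv2,numpy as np
s=readout.state();c=viewer.calibration("wrist")
p,d=viewer.snapshot("wrist"); np.savez("w1.npz",p=p,d=d,K=c["K"],T=c["T"]); print(s["tcp_pos"],s["joint_positions"].round(1),c)
cv2.imwrite("pics/w1.png",cv2.convertScaleAbs(p[:,:,::-1],alpha=1.6))
E
```

```text
time: 2.2
tcp_pos: [0.5694, 0.2026, 0.2377]
eef_rot: [[-0.972, 0.235, -0.0], [0.235, 0.972, -0.002], [-0.0, -0.002, -1.0]]
force: [-0.2, -0.7, -0.7]
opening: 1.001
grip_force: 0.0
[0.56939917 0.20262103 0.23770967] [  6.8  25.8 -43.4  96.   19.2  65.9  34.7] {'K': array([[371.64829954,   0.        , 316.34167934],
       [  0.        , 371.64829954, 236.25451535],
       [  0.        ,   0.        ,   1.        ]]), 'T': array([[ 2.34712801e-01,  9.37246844e-01,  2.57833774e-01,
         5.03856096e-01],
       [ 9.72064644e-01, -2.26175079e-01, -6.27308674e-02,
         2.18763913e-01],
       [-4.78733209e-04,  2.65354834e-01, -9.64150706e-01,
         3.87749034e-01],
       [ 0.00000000e+00,  0.00000000e+00,  0.00000000e+00,
         1.00000000e+00]])}
```

View pics/w1.png

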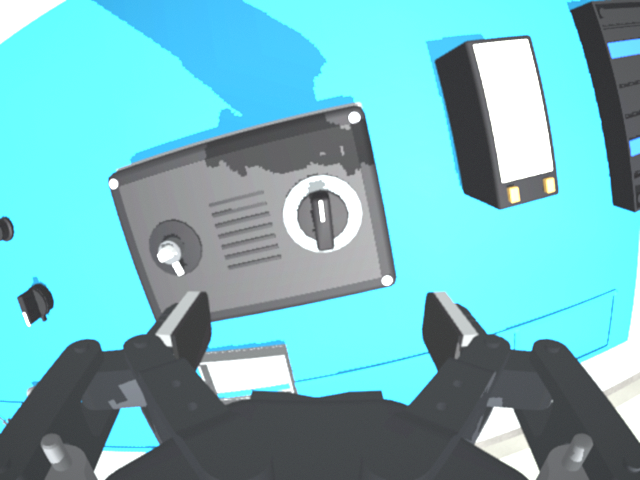

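Wrist view: the isolator ring is centred near (322,213) with its stripe at (321,210), and the spindle is at about (168,252) with its tongue ending near (181,272). Next I'll cast rays from masks.

```bash
cat > seg.py <<'E'
import sys,numpy as np,cv2
from h import ray
def blobs(f,box,thr=110,amin=6):
    a=np.load(f); p=a["p"]; x0,y0,x1,y1=box
    hsv=cv2.cvtColor(p,cv2.COLOR_RGB2HSV)
    m=((hsv[...,2]>thr)&(hsv[...,1]<70)).astype(np.uint8); k=np.zeros_like(m);k[y0:y1,x0:x1]=1
    cs,_=cv2.findContours(m*k,cv2.RETR_EXTERNAL,cv2.CHAIN_APPROX_NONE)
    return a["K"],a["T"],[c for c in cs if cv2.contourArea(c)>=amin]
E
python3 - <<'E'
from seg import *
for nm,box in [("iso",(275,165,370,260)),("stripe",(308,192,334,228)),("spin",(140,225,205,285))]:
  for thr in (90,):
    K,T,cs=blobs("w1.npz",box,thr)
    for c in cs:
        (u,v),(w,h),an=cv2.minAreaRect(c); b=cv2.boxPoints(((u,v),(w,h),an))
        e=[b[:2].mean(0),b[2:].mean(0)] if np.hypot(*(b[0]-b[1]))<np.hypot(*(b[1]-b[2])) else [b[1:3].mean(0),(b[3]+b[0])/2]
        print(nm,thr,(u,v),(w,h),cv2.contourArea(c))
        for z in (.073,.089,.102,.117):
            P=[ray(K,T,*q,z,True) for q in [(u,v)]+e]; dd=P[2]-P[1]
            print("  ",z,P[0][:2].round(4),"axis yaw",np.degrees(np.arctan2(dd[1],dd[0])).round(1),np.hypot(*dd[:2]).round(4))
E
```

```text
iso 90 (321.9999694824219, 211.99996948242188) (93.99998474121094, 93.99998474121094) 8240.5
   0.073 [0.568  0.2081] axis yaw -13.4 0.0835
   0.089 [0.5648 0.2087] axis yaw -13.4 0.0793
   0.102 [0.5621 0.2091] axis yaw -13.4 0.0758
   0.117 [0.5591 0.2096] axis yaw -13.4 0.0718
stripe 90 (321.39605712890625, 210.96041870117188) (22.48784065246582, 6.169230937957764) 114.0
   0.073 [0.567  0.2078] axis yaw -7.8 0.0198
   0.089 [0.5638 0.2084] axis yaw -7.8 0.0188
   0.102 [0.5612 0.2089] axis yaw -7.8 0.018
   0.117 [0.5582 0.2094] axis yaw -7.8 0.0171
stripe 90 (332.8770446777344, 208.8524627685547) (28.160255432128906, 2.7698612213134766) 23.5
   0.073 [0.5675 0.2179] axis yaw -7.0 0.0248
   0.089 [0.5643 0.218 ] axis yaw -7.0 0.0236
   0.102 [0.5617 0.218 ] axis yaw -7.0 0.0225
   0.117 [0.5586 0.218 ] axis yaw -7.0 0.0214
spin 90 (172.0, 254.5) (59.0, 64.0) 1506.0
   0.073 [0.5735 0.0622] axis yaw -102.8 0.067
   0.089 [0.57   0.0702] axis yaw -102.8 0.0636
   0.102 [0.5671 0.0767] axis yaw -102.8 0.0608
   0.117 [0.5638 0.0841] axis yaw -102.8 0.0577
```

Run:
```python
from rig import readout
from h import plan
s=readout.state(); plan(s,.568,.208,.110,172)
```

```text
shift [ 0.27  0.5  12.79] rot [-0.09  0.01 -5.57]
```

```bash
python3 -m handwheel '[[0,0,-5.5,0.3,0.5,4,0],[0,0,-5.5,0.3,0.5,8,0],[0,0,-5.5,0.3,0.5,11,0],[0,0,-5.5,0.3,0.5,12.7,0],[0,0,-5.5,0.3,0.5,12.7,0],[0,0,-5.5,0.3,0.5,12.7,1],[0,0,-5.5,0.3,0.5,12.7,1],[0,0,-5.5,0.3,0.5,12.7,1],[0,0,-5.5,0.3,0.5,12.7,1],[0,0,-5.5,0.3,0.5,12.7,1],[0,0,-5.5,0.3,0.5,12.7,1],[0,0,-5.5,0.3,0.5,12.7,1]]'
```

```text
time: 3.45
tcp_pos: [0.5677, 0.2106, 0.1111]
eef_rot: [[-0.991, 0.137, 0.0], [0.137, 0.991, -0.0], [-0.0, -0.0, -1.0]]
force: [-1.0, -0.7, -0.2]
opening: -0.003
grip_force: 0.0
```

The fingers shut on nothing, so I'll take a look.

Run:
```python
from rig import readout,viewer
import cv2,numpy as np
s=readout.state();c=viewer.calibration("wrist");p,d=viewer.snapshot("wrist"); np.savez("w2.npz",p=p,d=d,K=c["K"],T=c["T"]); print(s["opening"],s["tcp_pos"])
q,d=viewer.snapshot("scene");c=viewer.calibration("scene");np.savez("scene1.npz",p=q,d=d,K=c["K"],T=c["T"])
A=cv2.resize(p,(400,300));B=cv2.resize(q[150:300,290:490],(400,300),interpolation=cv2.INTER_CUBIC)
cv2.imwrite("pics/m2.png",cv2.convertScaleAbs(np.hstack([A,B])[:,:,::-1],alpha=1.6))
```

```text
-0.002949315085215132 [0.5676539  0.21058972 0.11109392]
```

View pics/m2.png

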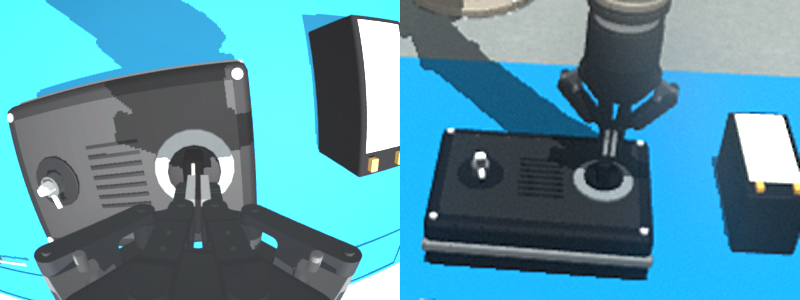

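The pads look closed, with the bar's stripe just in front of them. I'll check where the bar really is using depth.

Run:
```python
import numpy as np
def cloud(f,box,fish):
    a=np.load(f);K,T,d,p=a["K"],a["T"],a["d"],a["p"]
    x0,y0,x1,y1=box
    v,u=np.mgrid[y0:y1,x0:x1]; z=d[y0:y1,x0:x1]
    x=(u-K[0,2])/K[0,0];y=(v-K[1,2])/K[1,1]
    if fish:
        r=np.hypot(x,y)+1e-9;g=np.tan(r)/r;x=x*g;y=y*g
    P=np.stack([x*z,y*z,z],-1)@T[:3,:3].T+T[:3,3]
    return P,p[y0:y1,x0:x1],z
a=[("w1.npz",(275,165,370,260),1),("scene0.npz",(375,215,410,250),0),("top0.npz",(212,255,252,295),0)]
for f,b,k in a:
    P,c,z=cloud(f,b,k); zz=P[...,2]; m=z>0
    print(f,np.histogram(zz[m],bins=np.arange(.06,.14,.005)))
    for lo,hi in((.083,.092),(.108,.125)):
        q=P[m&(zz>lo)&(zz<hi)][:,:2]
        if len(q)>5:
            w,V=np.linalg.eigh(np.cov(q.T)); e=V[:,1]; print(lo,len(q),q.mean(0).round(4),q.min(0).round(3),q.max(0).round(3),"yaw",np.degrees(np.arctan(e[1]/e[0])).round(1), np.sqrt(12*w).round(4))
P,c,z=cloud("w1.npz",(130,215,210,290),1);zz=P[...,2];m=z>0
for lo,hi in((.078,.094),(.096,.11)):
    q=P[m&(zz>lo)&(zz<hi)][:,:2]; print("spin",lo,len(q),q.mean(0).round(4),q.min(0).round(3),q.max(0).round(3))
P,c,z=cloud("w1.npz",(10,270,60,335),1);zz=P[...,2];m=z>0
q=P[m&(zz>.044)&(zz<.056)][:,:2];print("knob",len(q),q.mean(0),q.min(0),q.max(0))
```

```text
w1.npz (array([   0,    0, 3538, 2809,  386, 1202,   12,   27,   19,   16,   63,
        914,    0,    0,    0,    0]), array([0.06 , 0.065, 0.07 , 0.075, 0.08 , 0.085, 0.09 , 0.095, 0.1  ,
       0.105, 0.11 , 0.115, 0.12 , 0.125, 0.13 , 0.135, 0.14 ]))
0.083 1226 [0.5673 0.2087] [0.547 0.187] [0.59 0.23] yaw 83.3 [0.0353 0.0473]
0.108 983 [0.5673 0.2082] [0.548 0.199] [0.589 0.217] yaw -5.8 [0.0137 0.0415]
scene0.npz (array([  0,  16, 494, 274,  64, 106,  11,  11,  11,  12,  34,  53,   0,
         0,   0,   0]), array([0.06 , 0.065, 0.07 , 0.075, 0.08 , 0.085, 0.09 , 0.095, 0.1  ,
       0.105, 0.11 , 0.115, 0.12 , 0.125, 0.13 , 0.135, 0.14 ]))
0.083 144 [0.5755 0.2082] [0.553 0.186] [0.593 0.229] yaw -89.5 [0.0389 0.0444]
0.108 92 [0.5744 0.2075] [0.55  0.199] [0.592 0.215] yaw -7.2 [0.014  0.0441]
top0.npz (array([  0,   5, 413, 614, 127, 168,  19,  13,  14,  15,  83, 124,   1,
         0,   0,   0]), array([0.06 , 0.065, 0.07 , 0.075, 0.08 , 0.085, 0.09 , 0.095, 0.1  ,
       0.105, 0.11 , 0.115, 0.12 , 0.125, 0.13 , 0.135, 0.14 ]))
0.083 235 [0.5671 0.2043] [0.547 0.187] [0.588 0.23 ] yaw 86.6 [0.0353 0.0471]
0.108 214 [0.568  0.2071] [0.548 0.199] [0.589 0.216] yaw -6.4 [0.0143 0.0415]
spin 0.078 605 [0.568  0.0722] [0.541 0.043] [0.592 0.092]
spin 0.096 168 [0.5655 0.0696] [0.56  0.063] [0.572 0.076]
knob 232 [ 0.60257728 -0.20310005] [ 0.58153391 -0.21433125] [ 0.62464154 -0.19568059]
```

Run:
```python
import numpy as np,cv2
from rig import readout
a=np.load("w2.npz");K,T,d=a["K"],a["T"],a["d"]
v,u=np.mgrid[0:480,0:640];x=(u-K[0,2])/K[0,0];y=(v-K[1,2])/K[1,1];r=np.hypot(x,y)+1e-9;g=np.tan(r)/r
P=np.stack([x*g*d,y*g*d,d],-1)@T[:3,:3].T+T[:3,3]
for r_ in (275,285,295,305,315,325,335):
    print(r_,[(c,*(P[r_,c]*1000).round(0).astype(int)) for c in range(280,345,5)])
p=cv2.resize(a["p"][220:380,230:400],(680,600) if 0 else (638,600),interpolation=cv2.INTER_CUBIC)
cv2.imwrite("pics/w2c.png",cv2.convertScaleAbs(p[:,:,::-1],alpha=2))
```

```text
275 [(280, np.int64(566), np.int64(193), np.int64(87)), (285, np.int64(566), np.int64(195), np.int64(87)), (290, np.int64(566), np.int64(198), np.int64(88)), (295, np.int64(556), np.int64(204), np.int64(117)), (300, np.int64(555), np.int64(206), np.int64(118)), (305, np.int64(556), np.int64(208), np.int64(117)), (310, np.int64(556), np.int64(210), np.int64(118)), (315, np.int64(557), np.int64(212), np.int64(117)), (320, np.int64(557), np.int64(214), np.int64(117)), (325, np.int64(558), np.int64(216), np.int64(116)), (330, np.int64(569), np.int64(218), np.int64(89)), (335, np.int64(570), np.int64(220), np.int64(86)), (340, np.int64(570), np.int64(223), np.int64(87))]
285 [(280, np.int64(571), np.int64(192), np.int64(88)), (285, np.int64(572), np.int64(194), np.int64(86)), (290, np.int64(572), np.int64(197), np.int64(88)), (295, np.int64(560), np.int64(203), np.int64(117)), (300, np.int64(555), np.int64(206), np.int64(129)), (305, np.int64(556), np.int64(208), np.int64(127)), (310, np.int64(556), np.int64(210), np.int64(128)), (315, np.int64(556), np.int64(212), np.int64(128)), (320, n
[... 2954 characters left out ...]
0), np.int64(165))]
335 [(280, np.int64(554), np.int64(202), np.int64(168)), (285, np.int64(554), np.int64(204), np.int64(168)), (290, np.int64(554), np.int64(205), np.int64(169)), (295, np.int64(555), np.int64(206), np.int64(167)), (300, np.int64(555), np.int64(208), np.int64(168)), (305, np.int64(555), np.int64(209), np.int64(168)), (310, np.int64(560), np.int64(210), np.int64(159)), (315, np.int64(562), np.int64(211), np.int64(156)), (320, np.int64(562), np.int64(213), np.int64(157)), (325, np.int64(556), np.int64(215), np.int64(168)), (330, np.int64(556), np.int64(216), np.int64(168)), (335, np.int64(557), np.int64(218), np.int64(167)), (340, np.int64(557), np.int64(219), np.int64(167))]
```

View pics/w2c.png

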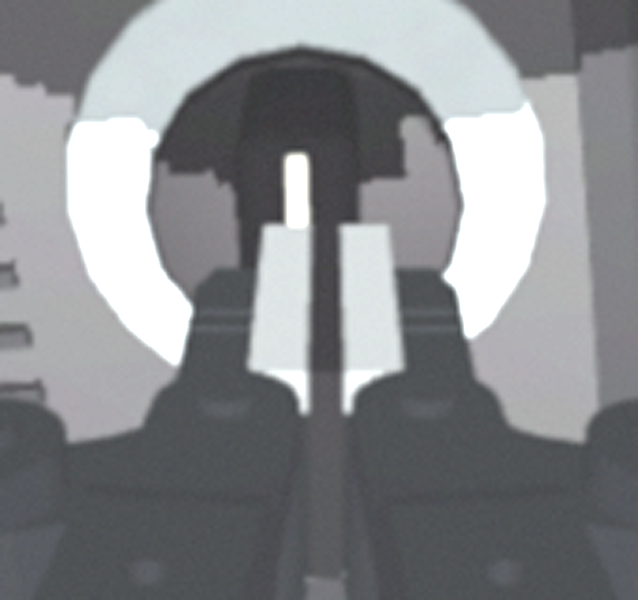

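Run:
```python
from rig import ctrl,readout
import numpy as np
print(ctrl.tip_reach,[n for n in dir(ctrl) if n[0]!='_'])
for f in ("w1.npz","w2.npz"):
    a=np.load(f);K,T,d=a["K"],a["T"],a["d"]
    v,u=np.mgrid[0:480,0:640];x=(u-K[0,2])/K[0,0];y=(v-K[1,2])/K[1,1];r=np.hypot(x,y)+1e-9;g=np.tan(r)/r
    C=np.stack([x*g*d,y*g*d,d],-1); P=C@T[:3,:3].T+T[:3,3]
    # gripper points: near camera
    b=(slice(285,345),slice(150,215)) if f[1]=="1" else (slice(275,330),slice(285,345))
    Q=P[b].reshape(-1,3);Q=Q[(d[b].ravel()>0)&(d[b].ravel()<.2)]
    print(f,T[:3,3],Q.min(0),Q.max(0),np.percentile(Q[:,2],[1,5,50]))
```

```text
0.017 ['IKError', 'tip_reach']
w1.npz [0.5038561  0.21876391 0.38774903] [0.54567481 0.14951226 0.25776411] [0.56968374 0.16454205 0.30370737] [0.25937667 0.26207098 0.27910956]
w2.npz [0.50080653 0.21995457 0.26111508] [0.55217593 0.19363052 0.08526485] [0.57909013 0.22458015 0.16677375] [0.08642145 0.08724734 0.1404766 ]
```

Run:
```python
import numpy as np
a=np.load("scene1.npz");K,T,d=a["K"],a["T"],a["d"]
for r in range(205,250,3):
    o=[]
    for c in (389,392,395,398):
        P=T[:3,:3]@(np.array([(c-K[0,2])/K[0,0],(r-K[1,2])/K[1,1],1])*d[r,c])+T[:3,3]; o.append(tuple(int(t) for t in (P*1000).round()))
    print(r,o)
```

```text
205 [(582, 193, 183), (582, 200, 183), (577, 206, 180), (348, 235, 4)]
208 [(573, 195, 168), (581, 200, 175), (577, 207, 172), (581, 213, 176)]
211 [(573, 195, 160), (580, 201, 166), (577, 208, 164), (582, 213, 169)]
214 [(390, 210, 4), (579, 202, 157), (575, 209, 154), (581, 214, 159)]
217 [(571, 197, 142), (575, 203, 146), (580, 209, 150), (581, 215, 151)]
220 [(573, 198, 136), (579, 204, 140), (578, 210, 141), (579, 216, 142)]
223 [(574, 198, 128), (579, 204, 133), (580, 211, 134), (577, 217, 131)]
226 [(518, 204, 72), (580, 205, 125), (581, 211, 126), (518, 224, 73)]
229 [(529, 203, 72), (580, 206, 116), (579, 212, 116), (531, 224, 75)]
232 [(588, 199, 114), (590, 206, 116), (591, 212, 117), (544, 224, 77)]
235 [(590, 200, 107), (591, 206, 108), (572, 215, 92), (566, 222, 87)]
238 [(590, 201, 98), (592, 207, 100), (576, 215, 86), (574, 222, 85)]
241 [(587, 202, 86), (590, 208, 90), (584, 215, 84), (582, 222, 84)]
244 [(591, 202, 80), (590, 209, 80), (591, 215, 82), (587, 222, 79)]
247 [(600, 202, 80), (596, 209, 77), (595, 216, 77), (595, 222, 77)]
```

Both cameras agree: the shut tips sit at z ≈ 0.12, just above the bar, although the TCP reads 0.111. The fingertips are therefore about 25 mm higher than the stated geometry implies. I'll open, go about 25 mm lower while watching the force, and close.

```bash
python3 -m handwheel '[[0,0,-1,0,-0.25,0,0],[0,0,-1,0,-0.25,0,0],[0,0,-1,0,-0.25,0,0],[0,0,-1,0,-0.25,0,0],[0,0,-1,0,-0.25,0.8,0],[0,0,-1,0,-0.25,1.6,0],[0,0,-1,0,-0.25,2.4,0],[0,0,-1,0,-0.25,2.4,0]]'
python3 -m handwheel '[[0,0,0,0,0,0,1],[0,0,0,0,0,0,1],[0,0,0,0,0,0,1],[0,0,0,0,0,0,1],[0,0,0,0,0,0,1],[0,0,0,0,0,0,1],[0,0,0,0,0,0,1]]'
```

```text
time: 4.35
tcp_pos: [0.5663, 0.2075, 0.0852]
eef_rot: [[-0.993, 0.12, -0.003], [0.12, 0.993, -0.001], [0.002, -0.001, -1.0]]
force: [0.1, -0.6, -0.6]
opening: 1.004
grip_force: 0.0
time: 5.05
tcp_pos: [0.5674, 0.2079, 0.0874]
eef_rot: [[-0.993, 0.12, 0.0], [0.12, 0.993, -0.001], [-0.0, -0.001, -1.0]]
force: [-1.3, -2.4, 5.6]
opening: 0.151
grip_force: 59.3
```

```bash
python3 -m handwheel '[[0,0,8,0,0,0,1],[0,0,16,0,0,0,1],[0,0,24,0,0,0,1],[0,0,32,0,0,0,1],[0,0,40,0,0,0,1],[0,0,48,0,0,0,1],[0,0,56,0,0,0,1],[0,0,62,0,0,0,1],[0,0,66,0,0,0,1],[0,0,69,0,0,0,1],[0,0,70,0,0,0,1],[0,0,70,0,0,0,1]]'
```

```text
time: 6.25
tcp_pos: [0.5686, 0.2091, 0.0875]
eef_rot: [[-0.229, 0.973, 0.003], [0.973, 0.229, 0.001], [0.001, 0.003, -1.0]]
force: [4.5, 2.7, -0.8]
opening: 0.152
grip_force: 59.7
```

```bash
python3 -m handwheel '[[0,0,0,0,0,0,0],[0,0,0,0,0,0,0],[0,0,0,0,0,0,0],[0,0,0,0,0,0,0],[0,0,0,0,0,0,0],[0,0,0,0,0,-3,0],[0,0,0,0,0,-7,0],[0,0,0,0,0,-11,0],[0,0,0,0,0,-13,0],[0,0,0,0,0,-13,0]]'
cat >> h.py <<'E'
def snap(n,f):
    from rig import viewer
    c=viewer.calibration(n);p,d=viewer.snapshot(n);np.savez(f,p=p,d=d,K=c["K"],T=c["T"])
def cloud(f,fish):
    a=np.load(f);K,T,d=a["K"],a["T"],a["d"]
    v,u=np.mgrid[0:480,0:640];x=(u-K[0,2])/K[0,0];y=(v-K[1,2])/K[1,1]
    if fish: r=np.hypot(x,y)+1e-9;g=np.tan(r)/r;x=x*g;y=y*g
    P=np.stack([x*d,y*d,d],-1)@T[:3,:3].T+T[:3,3]; P[d<=0]=np.nan
    return P,a["p"]
def bar(f,fish,c,zr,rad=.03):
    P,_=cloud(f,fish); m=(np.hypot(P[...,0]-c[0],P[...,1]-c[1])<rad)&(P[...,2]>zr[0])&(P[...,2]<zr[1])
    q=P[m]; w,V=np.linalg.eigh(np.cov(q[:,:2].T)); e=V[:,1]; e=e*np.sign(e[0])
    print(f,len(q),"centre",q.mean(0).round(4),"mid",((q.min(0)+q.max(0))/2).round(4),"yaw",np.degrees(np.arctan2(e[1],e[0])).round(1),"size",np.sqrt(12*w).round(4))
E
python3 - <<'E'
from rig import readout
from h import *
snap("wrist","w3.npz"); bar("w3.npz",1,(.568,.208),(.110,.124)); s=readout.state(); print(s["joint_positions"].round(1),s["tcp_pos"]); plan(s,.603,-.203,.19,172)
E
```

```text
time: 7.25
tcp_pos: [0.5691, 0.2091, 0.2209]
eef_rot: [[-0.226, 0.974, 0.006], [0.974, 0.226, 0.002], [0.001, 0.006, -1.0]]
force: [1.1, -0.4, -0.9]
opening: 1.0
grip_force: 0.0
w3.npz 1093 centre [0.5686 0.2093 0.1168] mid [0.5689 0.2083 0.1148] yaw -75.5 size [0.0137 0.0412]
[ -6.   23.2 -26.3  98.1  11.5  61.1 -22.9] [0.56798624 0.20845492 0.21854306]
shift [-40.87  -5.92   2.83] rot [  0.16   0.09 -68.91]
```

The isolator bar has turned 69°, so it is off. Next, above the loose knob.

```bash
python3 -m handwheel '[[0,0,-69,-40.9,-5.9,2.8,0],[0,0,-69,-40.9,-5.9,2.8,0],[0,0,-69,-40.9,-5.9,2.8,0],[0,0,-69,-40.9,-5.9,2.8,0],[0,0,-69,-40.9,-5.9,2.8,0],[0,0,-69,-40.9,-5.9,2.8,0],[0,0,-69,-40.9,-5.9,2.8,0],[0,0,-69,-40.9,-5.9,2.8,0],[0,0,-69,-40.9,-5.9,2.8,0],[0,0,-69,-40.9,-5.9,2.8,0],[0,0,-69,-40.9,-5.9,2.8,0],[0,0,-69,-40.9,-5.9,2.8,0]]'
python3 - <<'E'
from rig import readout
from h import *
import cv2
s=readout.state(); print(s["joint_positions"].round(1))
snap("wrist","w4.npz"); bar("w4.npz",1,(.603,-.203),(.044,.056)); 
snap("top","t4.npz")
for f,k in(("w3.npz",1),("w1.npz",1),("top0.npz",0),("scene0.npz",0)):
    try:
        bar(f,k,(.566,.068),(.096,.108),.02); bar(f,k,(.566,.068),(.085,.093),.03)
    except Exception as e: print(f,e)
bar("top0.npz",0,(.603,-.203),(.044,.056));bar("scene0.npz",0,(.603,-.203),(.044,.056))
# rectified top-down patch of the spindle at z=.089, 0.25mm/px, and wrist colour
for f in("w1.npz","w3.npz"):
    P,p=cloud(f,1); m=(np.hypot(P[...,0]-.566,P[...,1]-.068)<.035)
    y,x=np.where(m); A=p[y.min():y.max(),x.min():x.max()]; print(f,x.min(),y.min(),A.shape); cv2.imwrite(f"pics/{f[:2]}s.png",cv2.convertScaleAbs(cv2.resize(A,(390,390),interpolation=cv2.INTER_CUBIC)[:,:,::-1],alpha=1.2))
a=np.hstack([cv2.imread("pics/w1s.png"),cv2.imread("pics/w3s.png")]);cv2.imwrite("pics/sp.png",a)
E
```

```text
time: 8.5
tcp_pos: [0.6024, -0.2013, 0.1884]
eef_rot: [[-0.991, 0.135, -0.001], [0.135, 0.991, 0.001], [0.001, 0.001, -1.0]]
force: [0.2, 0.1, 0.4]
opening: 1.001
grip_force: 0.0
[ 36.7  29.2 -32.8  95.1  17.5  61.   80.8]
w4.npz 836 centre [ 0.6021 -0.2056  0.0491] mid [ 0.603  -0.2059  0.0485] yaw -6.5 size [0.0131 0.0416]
w3.npz 151 centre [0.5658 0.0701 0.1006] mid [0.5658 0.0686 0.0999] yaw -71.5 size [0.0101 0.0123]
w3.npz 347 centre [0.5712 0.072  0.089 ] mid [0.5729 0.0695 0.0891] yaw -4.0 size [0.0157 0.0308]
w1.npz 168 centre [0.5655 0.0696 0.101 ] mid [0.5658 0.0691 0.1   ] yaw -87.6 size [0.0102 0.0123]
w1.npz 362 centre [0.5706 0.072  0.0891] mid [0.5729 0.0695 0.0889] yaw -1.0 size [0.0163 0.0326]
top0.npz 43 centre [0.5658 0.0677 0.1007] mid [0.566  0.068  0.1007] yaw -77.5 size [0.0102 0.0126]
top0.npz 102 centre [0.5705 0.0688 0.0881] mid [0.5725 0.0681 0.0888] yaw 12.4 size [0.0194 0.0321]
scene0.npz 23 centre [0.5694 0.0678 0.0991] mid [0.5697 0.0682 0.0997] yaw -86.4 size [0.0085 0.0136]
scene0.npz 51 centre [0.5763 0.0697 0.0885] mid [0.5773 0.0684 0.089 ] yaw 13.7 size [0.0186 0.0225]
top0.npz 168 centre [ 0.6024 -0.2048  0.0481] mid [ 0.6035 -0.2044  0.0486] yaw -5.9 size [0.0129 0.0429]
scene0.npz 80 centre [ 0.6076 -0.2043  0.0481] mid [ 0.6041 -0.205   0.0478] yaw -4.5 size [0.0137 0.0427]
w1.npz 141 210 (71, 68, 3)
w3.npz 243 329 (59, 72, 3)
```

View pics/sp.png

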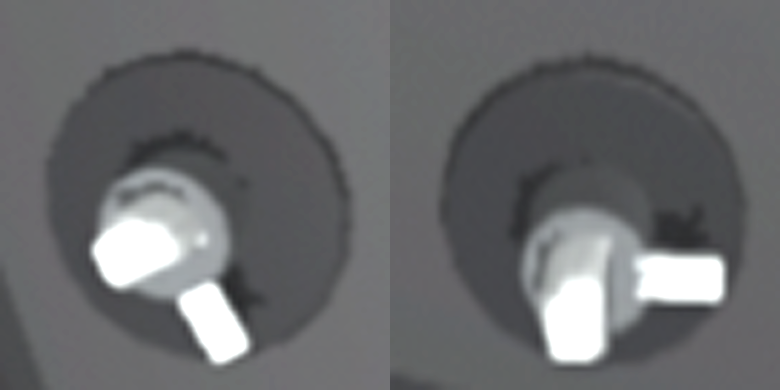

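Run:
```python
from rig import readout
from h import *
for f,a,b in(("w1.npz",(175.3,263.3),(181.8,275.)),("w3.npz",(289.2,370.9),(304.5,371.4))):
    d=np.load(f);P,_=cloud(f,1)
    A,B=[ray(d["K"],d["T"],*q,.088,True) for q in(a,b)]
    print(f,A.round(4),B.round(4),np.degrees(np.arctan2(*(B-A)[1::-1])).round(1),"from axis",np.degrees(np.arctan2(B[1]-.0685,B[0]-.5665)).round(1),P[int(b[1])-2,int(b[0])-2].round(4))
plan(readout.state(),.6028,-.2053,.026,173.5)
```

```text
w1.npz [0.5788 0.0699 0.088 ] [0.5908 0.0722 0.088 ] 10.7 from axis 8.7 [0.5878 0.0712 0.0901]
w3.npz [0.5768 0.0685 0.088 ] [0.5906 0.0713 0.088 ] 11.3 from axis 6.6 [0.5877 0.0742 0.089 ]
shift [-0.07 -0.39 16.29] rot [ 0.03 -0.02 -1.24]
```

```bash
python3 -m handwheel '[[0,0,-1.2,-0.1,-0.4,5,0],[0,0,-1.2,-0.1,-0.4,10,0],[0,0,-1.2,-0.1,-0.4,13.5,0],[0,0,-1.2,-0.1,-0.4,15.5,0],[0,0,-1.2,-0.1,-0.4,16.3,0],[0,0,-1.2,-0.1,-0.4,16.3,0],[0,0,-1.2,-0.1,-0.4,16.3,1],[0,0,-1.2,-0.1,-0.4,16.3,1],[0,0,-1.2,-0.1,-0.4,16.3,1],[0,0,-1.2,-0.1,-0.4,16.3,1],[0,0,-1.2,-0.1,-0.4,16.3,1],[0,0,-1.2,-0.1,-0.4,16.3,1]]'
```

```text
time: 9.8
tcp_pos: [0.6033, -0.2078, 0.0265]
eef_rot: [[-0.993, 0.117, 0.001], [0.117, 0.993, -0.0], [-0.001, -0.0, -1.0]]
force: [-0.7, 0.5, 3.4]
opening: 0.135
grip_force: 59.7
```

```bash
python3 -m handwheel '[[0,0,0,0,0,0,1],[0,0,0,0,0,-4,1],[0,0,0,0,0,-8,1],[0,0,0,0,0,-12,1],[0,0,0,0,0,-16,1],[0,0,0,0,0,-16,1],[0,0,0,0,0,-16,1]]'
python3 - <<'E'
from rig import readout
from h import *
s=readout.state();print(s["tcp_pos"],s["opening"]); snap("wrist","w5.npz"); snap("scene","s5.npz")
plan(s,.5667,.068,.19,190)
import cv2
p=np.load("s5.npz")["p"];w=np.load("w5.npz")["p"]
cv2.imwrite("pics/g5.png",cv2.convertScaleAbs(np.hstack([cv2.resize(p[120:300,120:360],(400,300),interpolation=cv2.INTER_CUBIC),cv2.resize(w,(400,300))])[:,:,::-1],alpha=1.6))
E
```

```text
time: 10.5
tcp_pos: [0.6032, -0.208, 0.1867]
eef_rot: [[-0.993, 0.117, 0.001], [0.117, 0.993, -0.001], [-0.001, -0.001, -1.0]]
force: [-0.9, -0.2, -1.5]
opening: 0.131
grip_force: 59.3
[ 0.60319277 -0.20795116  0.1866757 ] 0.1311613801471594
shift [ 6.85 26.98 -0.36] rot [ -0.05   0.08 -16.71]
```

View pics/g5.png

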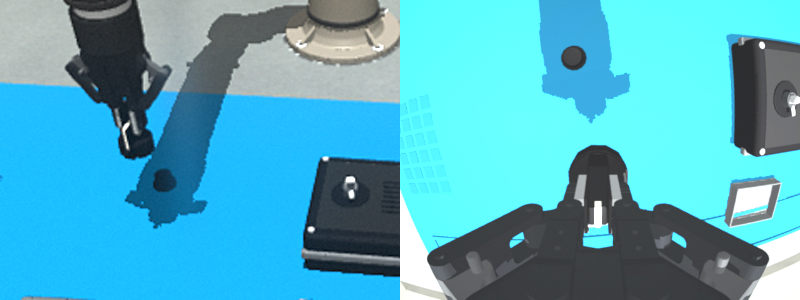

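The knob is held with its white pointer facing +x (away from the base), and the spindle is in clear view. Moving above the spindle.

```bash
python3 -m handwheel '[[0,0,-16.7,6.8,27,0,1],[0,0,-16.7,6.8,27,0,1],[0,0,-16.7,6.8,27,0,1],[0,0,-16.7,6.8,27,0,1],[0,0,-16.7,6.8,27,0,1],[0,0,-16.7,6.8,27,0,1],[0,0,-16.7,6.8,27,0,1],[0,0,-16.7,6.8,27,0,1],[0,0,-16.7,6.8,27,0,1],[0,0,-16.7,6.8,27,0,1],[0,0,-16.7,6.8,27,0,1]]'
python3 - <<'E'
from rig import readout
from h import *
s=readout.state(); snap("wrist","w6.npz"); snap("top","t6.npz"); s=readout.state(); print(s["tcp_pos"],s["opening"]); plan(s,.5670,.068,.130,190)
P,p=cloud("w6.npz",1)
# knob skirt as seen: points near TCP below tips
m=(np.hypot(P[...,0]-s["tcp_pos"][0],P[...,1]-s["tcp_pos"][1])<.045)&(P[...,2]>.155)&(P[...,2]<.2)
q=P[m];print(len(q),q.min(0),q.max(0),np.histogram(q[:,2],8))
bar("w6.npz",1,(.566,.068),(.096,.108),.02)
import cv2;cv2.imwrite("pics/w6.png",cv2.convertScaleAbs(p[:,:,::-1],alpha=1.6))
E
```

```text
time: 11.7
tcp_pos: [0.5671, 0.0669, 0.1857]
eef_rot: [[-0.985, -0.171, -0.001], [-0.171, 0.985, -0.0], [0.001, -0.0, -1.0]]
force: [0.7, -0.5, -1.5]
opening: 0.133
grip_force: 59.3
[0.56706448 0.06756086 0.1859351 ] 0.13248168501361726
shift [-0.    0.04  5.59] rot [-0.   -0.01 -0.08]
3357 [0.54358884 0.04468094 0.16157965] [0.57418472 0.08924214 0.1999957 ] (array([ 170,  216,  221,  585, 1740,   96,  124,  205]), array([0.16157965, 0.16638166, 0.17118366, 0.17598567, 0.18078768,
       0.18558968, 0.19039169, 0.19519369, 0.1999957 ]))
w6.npz 13 centre [0.5606 0.0666 0.0983] mid [0.5607 0.0665 0.0986] yaw -78.6 size [0.0009 0.0063]
```

View pics/w6.png

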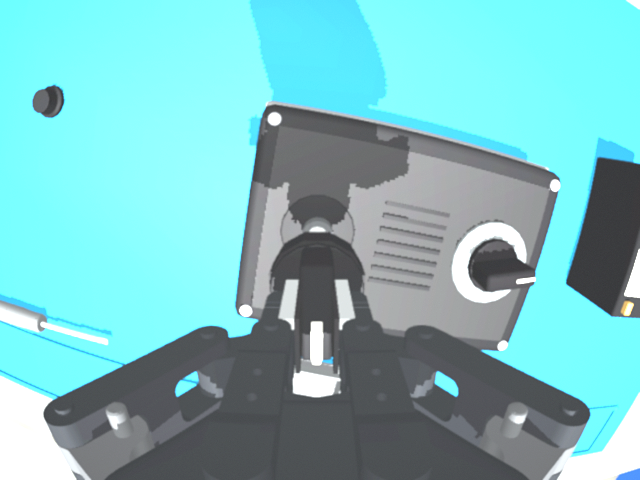

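The disc and spindle line up in the wrist view (both at column ≈318), and the isolator is still off. Descending.

```bash
python3 -m handwheel '[[0,0,0,0,0.05,2.5,1],[0,0,0,0,0.05,4.5,1],[0,0,0,0,0.05,5.4,1],[0,0,0,0,0.05,5.8,1],[0,0,0,0,0.05,6.1,1],[0,0,0,0,0.05,6.3,1],[0,0,0,0,0.05,6.3,1]]'
```

```text
time: 12.5
tcp_pos: [0.5672, 0.069, 0.1234]
eef_rot: [[-0.985, -0.174, 0.001], [-0.174, 0.985, 0.0], [-0.001, -0.0, -1.0]]
force: [-0.1, 0.1, -1.1]
opening: 0.133
grip_force: 59.3
```

```bash
python3 -m handwheel '[[0,0,0,0,0,0.2,1],[0,0,0,0,0,0.4,1],[0,0,0,0,0,0.4,1]]'; python3 -m handwheel '[[0,0,0,0,0,0.2,1],[0,0,0,0,0,0.4,1],[0,0,0,0,0,0.4,1]]'
```

```text
time: 12.8
tcp_pos: [0.5671, 0.0685, 0.119]
eef_rot: [[-0.985, -0.173, 0.0], [-0.173, 0.985, -0.0], [-0.0, -0.0, -1.0]]
force: [0.3, -0.8, -1.3]
opening: 0.133
grip_force: 59.4
time: 13.1
tcp_pos: [0.567, 0.0685, 0.1148]
eef_rot: [[-0.985, -0.173, 0.0], [-0.173, 0.985, -0.0], [-0.0, -0.0, -1.0]]
force: [1.5, -2.3, -1.4]
opening: 0.132
grip_force: 59.2
```

```bash
python3 -m handwheel '[[0,0,0,0,0,0.2,1],[0,0,0,0,0,0.3,1],[0,0,0,0,0,0.3,1],[0,0,0,0,0,0.3,1]]'; python3 -m handwheel '[[0,0,0,0,0,0.15,1],[0,0,0,0,0,0.3,1],[0,0,0,0,0,0.3,1],[0,0,0,0,0,0.3,1]]'
```

```text
time: 13.5
tcp_pos: [0.5671, 0.0686, 0.1122]
eef_rot: [[-0.985, -0.173, 0.0], [-0.173, 0.985, -0.0], [-0.0, -0.0, -1.0]]
force: [1.5, -4.0, 2.2]
opening: 0.132
grip_force: 59.7
time: 13.9
tcp_pos: [0.5671, 0.0687, 0.1092]
eef_rot: [[-0.985, -0.173, 0.0], [-0.173, 0.985, -0.0], [-0.0, -0.0, -1.0]]
force: [0.8, -4.5, 4.9]
opening: 0.133
grip_force: 60.0
```

```bash
python3 -m handwheel '[[0,0,0,0,-0.05,0.15,1],[0,0,0,0,-0.05,0.3,1],[0,0,0,0,-0.05,0.3,1],[0,0,0,0,-0.05,0.3,1],[0,0,0,0,-0.05,0.3,1]]'; python3 -m handwheel '[[0,0,0,0,0,0.15,1],[0,0,0,0,0,0.15,1],[0,0,0,0,0,0.15,1],[0,0,0,0,0,0.15,1]]'
```

```text
time: 14.4
tcp_pos: [0.5671, 0.0686, 0.1064]
eef_rot: [[-0.985, -0.174, 0.0], [-0.174, 0.985, 0.0], [-0.0, 0.0, -1.0]]
force: [-0.6, -3.8, 7.1]
opening: 0.134
grip_force: 60.2
time: 14.8
tcp_pos: [0.5672, 0.0686, 0.105]
eef_rot: [[-0.985, -0.174, 0.001], [-0.174, 0.985, 0.0], [-0.001, -0.0, -1.0]]
force: [0.2, -2.7, 7.4]
opening: 0.131
grip_force: 60.3
```

Run:
```python
from h import *
from rig import readout
snap("scene","s7.npz"); snap("wrist","w7.npz")
for f,k in(("s7.npz",0),("w7.npz",1)):
    P,_=cloud(f,k); m=(np.hypot(P[...,0]-.567,P[...,1]-.068)<.021)&(P[...,2]>.07)&(P[...,2]<.112)
    q=P[m]; print(f,np.histogram(q[:,2],np.arange(.07,.114,.004)))
    m=(np.hypot(P[...,0]-.567,P[...,1]-.068)<.035)&(P[...,2]>.084)&(P[...,2]<.108);q=P[m];print(q.min(0),q.max(0))
    bar(f,k,(.568,.208),(.110,.124))
print(readout.state()["force"])
```

```text
s7.npz (array([ 1, 15,  4,  2,  7,  7, 14, 66, 10,  4]), array([0.07 , 0.074, 0.078, 0.082, 0.086, 0.09 , 0.094, 0.098, 0.102,
       0.106, 0.11 ]))
[0.55411355 0.04739852 0.08455256] [0.60032454 0.09143997 0.10776585]
s7.npz 104 centre [0.5724 0.2081 0.1149] mid [0.5694 0.2082 0.1147] yaw -76.3 size [0.0142 0.0418]
w7.npz (array([  0,  14,   0,   0,   0,   0,  63, 941, 698,  15]), array([0.07 , 0.074, 0.078, 0.082, 0.086, 0.09 , 0.094, 0.098, 0.102,
       0.106, 0.11 ]))
[0.54376056 0.04613526 0.08402102] [0.57375996 0.09087614 0.10797452]
w7.npz 1651 centre [0.5673 0.2036 0.116 ] mid [0.5685 0.2071 0.1148] yaw -74.2 size [0.0138 0.042 ]
[ 0.58020762 -3.82545437  8.05451406]
```

Disc top is at about 0.102 m, so the underside is at about 0.082 m. With 8–9 N axial force, that matches the knob home and pressed roughly 7 mm. Handing in.

```bash
python3 -c "
from rig import order
print(order.close_job())"
```

```text
the job is handed in; nothing more can be done
None
```

I handed the job in at about 15 s without seeing the verdict: by depth and force readings the isolator is off (turned 69°), and the knob is home on the D-shaft, held pressed in about 7 mm at 8–9 N.

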